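# Match the spare stage key to the worn sample

### The arm

A 6-joint arm with a two-finger parallel gripper is mounted at the origin on a cart in front of the work surface, level with it; the furniture and walls round the work are solid. World frame = base frame: x ahead of the robot, y to its left, z up, the work surface at z = 0. Lengths are in mm, angles in degrees, forces in N, time in s.
With the tool pointing down it reaches from about 300 to 850 mm from the base axis. Payload 4.2 kg.
Tool frame: the origin (TCP) lies on the mounting face of the last link; the fingertips stand 191 mm ahead of it and the grasp point (between the pads) lies 172 mm ahead of it; z points along the fingers, y is the direction in which the jaws open and shut (so a half turn about z gives the same grasp; the last joint's range is limited). The gripper opens to 91 mm and grips with 3 to 60 N. Pads are 32 mm wide; open, the fingers measure 118 mm over their backs; the gripper's body (76 mm by 178 mm) begins 60 mm behind the grasp point.
Start: joints at [-76.203, 18.312, 89.639, -0, 72.044, -1.146], TCP at [148.264, -555.554, 404.776] pointing down, gripper open.
Joint ranges: [-177.97, 177.97], [-48.28, 115.42], [12.27, 149.76], [-77.06, 257.06], [2.81, 150.46], [-146.56, 146.56]. Speed limits (degrees/s): [147.25, 147.25, 180, 180, 180, 180].

### API

Orientations are given as [roll, pitch, yaw] about the fixed x, y, z axes, in that order (R = Rz(yaw) Ry(pitch) Rx(roll)).
In Python, from workcell import env gives the robot as it stands.
- The arm moves only by the shell command python3 -m handwheel 'ROWS' [FORCE]. ROWS is JSON, a list of rows, each an object with "gripper": the opening in per cent of the stroke, from 0 (shut) to 100 (fully open); "travel": the shift along the tool's x, y, z in m, a list of three; "twist": the turn about the tool's z in rad. In form: [{"gripper": gripper, "travel": [x, y, z], "twist": twist}, ...]. A call has 1 to 5 rows; each row shifts and turns the commanded pose from where the row before left it, along the tool's axes as they then stand; what a row does not reach is not made up. A row lasts 1/12 s, in which the tool goes at most 41.7 mm and 7.16 degrees, less where a joint would pass 70% of its speed; a pose out of reach is approached as far as the arm can. A call with a gripper value outside its range is refused whole. The fingers move at their own pace and stop on an object; FORCE is the grip in N (left out, the last holds). Time passes only in rows, so rows that do not move let the fingers close. It gives the time, the measured TCP pose, the force and the opening at its end, in the units of the state.
- env.state(): the state, without advancing time (a new reading comes with each control period).
- env.grab_frame(name): name is "side" or "top"; returns a dict with "frame" (480x640x3 uint8, red, green, blue), "intrinsics" (3x3 intrinsics, pixels), "k1" (the pictures are not rectified: a ray, as slopes to the right and down, at radius r is drawn at 1 + k1 r^2 times it, then the intrinsics apply), "extrinsics" (4x4, takes a point from camera to world coordinates). Camera axes: x right, y down, z forward; pixel columns grow to the right and rows downward; lengths in mm; the calibration is good to about 2 mm. A picture is of the moment at which its call begins. There is no depth.
- env.job_done(): hands the job in, once; it reports no verdict.
Trained networks look in the newest picture that a camera, given by its name, has taken for a name from the list of things; names that differ only in an ending like _2 or _b are one class to them, and where a whole thing is asked for, a point or a joint stands for the part that bears it (a point fixed in the world has none). Each returns a list of dicts, best first, with "confidence" (0 to 1); they miss things now and then, are a little off and sometimes report something else, mostly with a low value. They report only what shows in the picture. A call takes as long as a camera call. They do not tell look-alikes from the thing itself.
- env.trace(camera, thing): "pixels" (480x640 bool, what is visible of it) and "uv" ([column, row] in pixels, amid what is visible of it).
- env.pinpoint(camera, thing): "uv" ([column, row] in pixels: a listed point, or the origin of a listed thing).
The state is a dict: "time_s": time; "qpos": joint angles; "qvel": joint speeds; "effort": joint torques, N m; "ee_pos": TCP position; "ee_rot": TCP orientation; "force": force on the tool from outside, world axes, zero at the start; "torque": the same for the moment, N m; "gripper_width": finger opening in mm.
Only numpy, scipy, OpenCV 4.12 (cv2) and the standard library are available. Lean on these libraries where they do the work, as an engineer would, in place of code of your own. Each camera call takes 0.05 s, during which the arm holds its last target. There are 200 camera calls.

### The job

The steel tray in front of the white parts tray holds a worn key as a sample. From the compartments of the white tray take the spare key of the same shape and lay it flat in the middle of the empty half of that steel tray, beside the sample. Leave the other spare key where it is; the steel tray on the left, before the balance, is not to be served.

Things in the scene. Friction and masses are not known exactly. Their poses are not given: they have to be found in the camera images.
- key_ell_hub (a point): Grasp point of the L-shaped spare key, 90 g: 8 mm dark plate, two arms at 90 degrees 22 mm wide reaching 36 mm from an upright bright hub 24 mm across, 44 mm high in all. The point is on its axis, 32 mm above the underside; z up, x along one arm, y the other. Lies flat at any yaw in one of three compartments (92 mm square, floor 3, wall 12 mm) of the white parts tray; one holds straight blanks, no hub.
- key_tee_hub (a point): Grasp point of the T-shaped spare key, 90 g: 8 mm dark plate, three arms (bar and stem) 22 mm wide reaching 36 mm from an upright bright hub 24 mm across, 44 mm high in all. The point is on its axis, 32 mm above the underside; z up, x along the stem. Lies flat at any yaw in one of three compartments (92 mm square, floor 3, wall 12 mm) of the white parts tray; one holds straight blanks, no hub.
- tray_ell: Fixed steel tray 121 (x) x 215 (y) mm, rim 15, floor 2 mm thick; origin at the centre of its underside, long side along its y. A worn L-shaped sample key, sized as the spares, is stuck at y +56 mm; empty half centred at x 0, y -53 mm. One of the two such trays lies before the white parts tray (y -0.29 to -0.13 m), the other on the left before the balance (y 0.25 m); which is which changes.
- tray_tee: Fixed steel tray 121 (x) x 215 (y) mm, rim 15, floor 2 mm thick; origin at the centre of its underside, long side along its y. A worn T-shaped sample key, sized as the spares, is stuck at y +56 mm; empty half centred at x 0, y -53 mm. One of the two such trays lies before the white parts tray (y -0.29 to -0.13 m), the other on the left before the balance (y 0.25 m); which is which changes.
Not all that is in view belongs to the job. What is shaped like the part that bears key_tee_hub but blue is not meant.

How it is judged:
By the outcome, as a careful person would: the job done as asked, in the order asked, and still so for the second after the job is handed in, with the robot touching nothing.
It also fails if it takes over 45 s, if anything falls off the work surface, if the arm or the gripper's body presses on something with over 40 N, if the wrist force passes 120 N, or if a joint passes its speed limit or range.

## Working session

There is one attempt and no reset: what is moved stays moved. The work goes in short steps, Python scripts to look and compute and a shell command to move; the robot and the scene stay as the last step left them, time stands still between calls to the robot, and variables do not carry over. Pictures are saved under pics/ and viewed, about 8 in all and at most 12, crops included, and the job is handed in when it is done.

```bash
mkdir -p pics; ls; cat > h.py <<'E'
from workcell import env
import numpy as np, cv2
def ray(f,uv):
    K=np.array(f["intrinsics"]);T=np.array(f["extrinsics"])
    d=np.array([(uv[0]-K[0,2])/K[0,0],(uv[1]-K[1,2])/K[1,1]]);u=d.copy()
    for _ in range(30): u=d/(1+f["k1"]*(u@u))
    return T[:3,3],T[:3,:3]@np.array([u[0],u[1],1])
def atz(f,uv,z):
    o,d=ray(f,uv); return o+d*(z-o[2])/d[2]
def save(f,n,crop=None,s=1):
    im=f["frame"][:,:,::-1]
    if crop: im=im[crop[1]:crop[3],crop[0]:crop[2]]
    cv2.imwrite(n,cv2.resize(im,None,fx=s,fy=s,interpolation=cv2.INTER_CUBIC))
E
python3 - <<'E'
from h import *
for c in("top","side"):
    f=env.grab_frame(c);save(f,f"pics/{c}1.png");print(c,np.round(np.array(f["extrinsics"])[:3,3]),f["k1"])
    for t,z in(("key_ell_hub",35),("key_tee_hub",35),("tray_ell",0),("tray_tee",0)):
        for r in env.pinpoint(c,t)[:4]: print(t,np.round(r["confidence"],2),np.round(r["uv"]),np.round(atz(f,r["uv"],z)))
print(env.state())
E
```

```text
pics
top [ 373.  -72. 1186.] -0.06319764853651272
key_ell_hub 0.76 [364. 217.] [ 573. -162.   35.]
key_tee_hub 0.71 [460. 282.] [ 422. -392.   35.]
key_tee_hub 0.64 [404. 219.] [ 571. -259.   35.]
tray_ell 0.72 [198. 284.] [405. 240.   0.]
tray_tee 0.79 [382. 294.] [ 391. -209.    0.]
side [1105. -799.  783.] -0.029298565358867202
key_ell_hub 0.64 [313. 289.] [ 570. -168.   35.]
key_tee_hub 0.95 [188. 314.] [ 435. -382.   35.]
key_tee_hub 0.92 [282. 318.] [ 580. -271.   35.]
tray_tee 0.78 [244. 277.] [ 405. -208.    0.]
{'time_s': 0.5, 'qpos': array([-7.62060616e+01,  1.83126501e+01,  8.96428332e+01, -1.75445815e-04,
        7.20424200e+01, -1.14830597e+00]), 'qvel': array([ 0.13290005, -0.04565358, -0.03073459,  0.03135915,  0.06586439,
        0.0044768 ]), 'effort': array([-1.39153249e-04, -4.11992025e+01, -2.32039726e+01,  7.28454511e-02,
        3.84739169e-02, -1.56041239e-05]), 'ee_pos': array([ 148.2350779 , -555.55060345,  404.74237871]), 'ee_rot': array([1.79997907e+02, 2.08886758e-04, 1.49422984e+01]), 'force': array([1.07387744, 0.60040311, 0.23617852]), 'torque': array([-0.03496911, -0.03763893, -0.03315033]), 'gripper_width': 91.28441364853153}
```

View pics/top1.png

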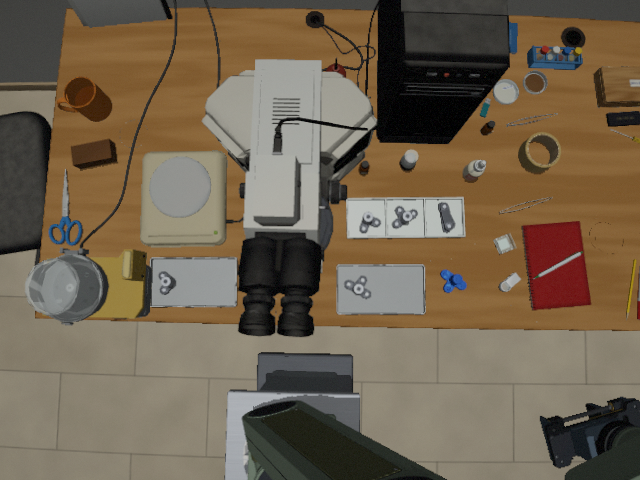

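View pics/side1.png

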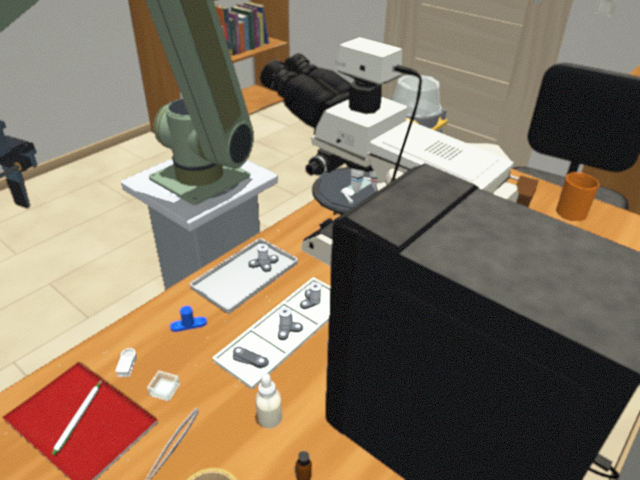

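```bash
python3 - <<'E'
from h import *
f=env.grab_frame("top");save(f,"pics/top2.png",(320,190,480,350),3.75)
E
```

```text
(no output)
```

View pics/top2.png

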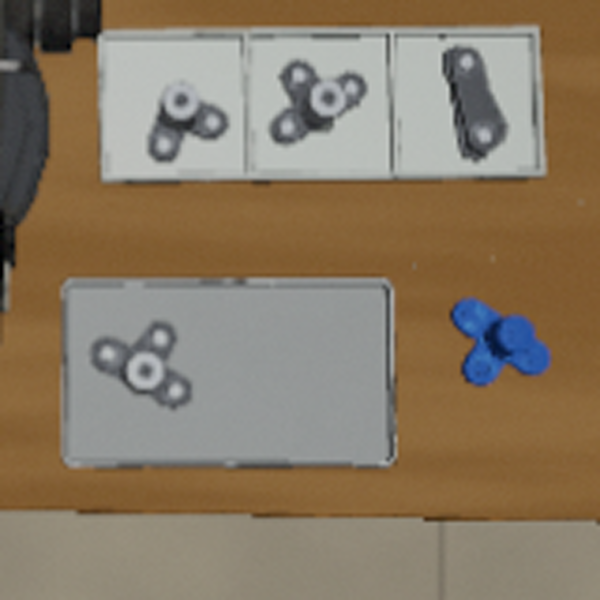

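The front tray holds the T sample: hub at crop (145,370), three arms. The tee spare is in the middle compartment, hub top at crop (328,97). The L spare is on the left, and the blue T to the right of the tray is not meant. Next I measure the tee hub and the front tray.

```bash
python3 - <<'E'
from h import *
ft=env.grab_frame("top");fs=env.grab_frame("side")
def near(c,t,uv): return min(env.pinpoint(c,t),key=lambda r:np.hypot(*(np.array(r["uv"])-uv)))["uv"]
def tri(a,b):
    (o1,d1),(o2,d2)=a,b
    s=np.linalg.lstsq(np.stack([d1,-d2],1),o2-o1,rcond=None)[0];p,q=o1+s[0]*d1,o2+s[1]*d2
    return np.round((p+q)/2,1),round(np.linalg.norm(p-q),1)
a=near("top","key_tee_hub",(404,219));b=near("side","key_tee_hub",(282,318));print("tee",a,b,tri(ray(ft,a),ray(fs,b)),atz(ft,a,35).round(1),atz(fs,b,35).round(1))
a=near("top","tray_tee",(382,294));b=near("side","tray_tee",(244,277));print("tray",a,b,atz(ft,a,0).round(1),atz(fs,b,0).round(1))
g=lambda x,y:(320+(x-1.4)/3.75,190+(y-1.4)/3.75)
print("hubtop",atz(ft,g(328,97),47).round(1));print("holes",[atz(ft,g(*p),11)[:2].round(1) for p in((298,75),(350,88),(288,127))])
C=[atz(ft,g(*p),15)[:2] for p in((66,281),(392,284),(393,466),(66,465))];print("tray corners",np.round(C,1),np.mean(C,0).round(1))
print("samp hub",atz(ft,g(145,370),46).round(1))
print("compart corners",[atz(ft,g(*p),12)[:2].round(1) for p in((247,33),(391,33),(391,178),(247,178))])
print("side tee hub top z47, tower base")
save(fs,"pics/side2.png",(180,220,340,380),3.75)
E
```

```text
tee [403.1, 218.2] [281.9, 319.8] (array([ 573.3, -260.6,   19.3]), np.float64(6.7)) [ 572.9 -255.8   35. ] [ 581.9 -274.    35. ]
tray [383.9, 291.5] [244.2, 277.7] [ 396.6 -215.     0. ] [ 407.4 -210.8    0. ]
hubtop [ 577.6 -263.4   47. ]
holes [array([ 598.3, -249.6]), array([ 590.4, -284. ]), array([ 563.5, -243.1])]
tray corners [[ 459.   -99.4]
 [ 461.5 -310.7]
 [ 344.5 -311.4]
 [ 341.1 -101.6]] [ 401.5 -205.8]
samp hub [ 402.  -149.2   46. ]
compart corners [array([ 625.5, -215.7]), array([ 627.7, -311. ]), array([ 531.1, -310.7]), array([ 529.1, -216.3])]
side tee hub top z47, tower base
```

View pics/side2.png

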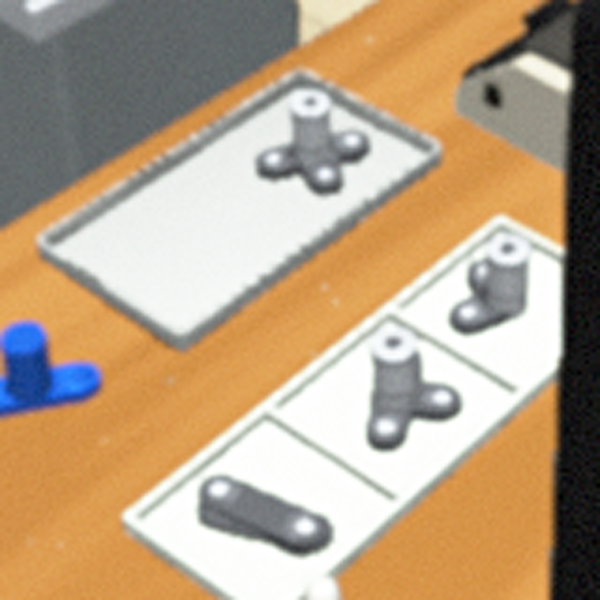

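Side and top views agree on the arms (T spare in the middle compartment). The hub axis comes out at about (577.5,-263.4). The midpoint of the bar's holes gives (577,-263.5), so the two match. The tray centre is about (401.5,-206), with the sample 56 mm along +y as it should be. Now moving above the tee.

```bash
python3 -m handwheel '[{"gripper":66,"travel":[0.033,-0.0115,0],"twist":0},{"gripper":66,"travel":[0.033,-0.0115,0],"twist":0},{"gripper":66,"travel":[0.033,-0.0115,0],"twist":0},{"gripper":66,"travel":[0.033,-0.0115,0],"twist":0},{"gripper":66,"travel":[0.033,-0.0115,0],"twist":0}]' 20
python3 -m handwheel '[{"gripper":66,"travel":[0.033,-0.0115,0],"twist":0},{"gripper":66,"travel":[0.033,-0.0115,0],"twist":0},{"gripper":66,"travel":[0.033,-0.0115,0],"twist":0},{"gripper":66,"travel":[0.033,-0.0115,0],"twist":0},{"gripper":66,"travel":[0.033,-0.0115,0],"twist":0}]'
```

```text
time_s: 1.27
ee_pos: [293.9, -456.4, 404.9]
ee_rot: [180.0, -0.0, 14.9]
force: [0.5, -0.5, 0.3]
gripper_width: 61.3
time_s: 1.68
ee_pos: [438.7, -358.1, 404.9]
ee_rot: [180.0, -0.0, 14.9]
force: [0.3, -0.3, 0.3]
gripper_width: 60.1
```

```bash
python3 -m handwheel '[{"gripper":66,"travel":[0.032,-0.0112,0],"twist":0},{"gripper":66,"travel":[0.032,-0.0112,0],"twist":0},{"gripper":66,"travel":[0.032,-0.0112,0],"twist":0},{"gripper":66,"travel":[0.032,-0.0112,0],"twist":0},{"gripper":66,"travel":[0.032,-0.0112,0],"twist":0}]'
python3 -m handwheel '[{"gripper":66,"travel":[0,0,0.03],"twist":0},{"gripper":66,"travel":[0,0,0.03],"twist":0},{"gripper":66,"travel":[0,0,0.03],"twist":0},{"gripper":66,"travel":[0,0,0.025],"twist":0},{"gripper":66,"travel":[0,0,0],"twist":0}]'
python3 - <<'E'
from h import *
fs=env.grab_frame("side");save(fs,"pics/side3.png",(180,180,340,340),3.75)
uv=(284.8,311.2);print("side hubtop z47",atz(fs,uv,47).round(1))
print(env.state()["ee_pos"])
E
```

```text
time_s: 2.1
ee_pos: [578.9, -262.8, 404.8]
ee_rot: [180.0, -0.0, 15.0]
force: [0.3, -0.6, -0.7]
gripper_width: 60.0
time_s: 2.52
ee_pos: [576.1, -263.1, 284.0]
ee_rot: [-179.6, 0.5, 15.0]
force: [-2.3, 0.3, -1.0]
gripper_width: 60.2
side hubtop z47 [ 578.6 -262.1   47. ]
[ 576.97101818 -263.63278925  287.15574767]
```

View pics/side3.png

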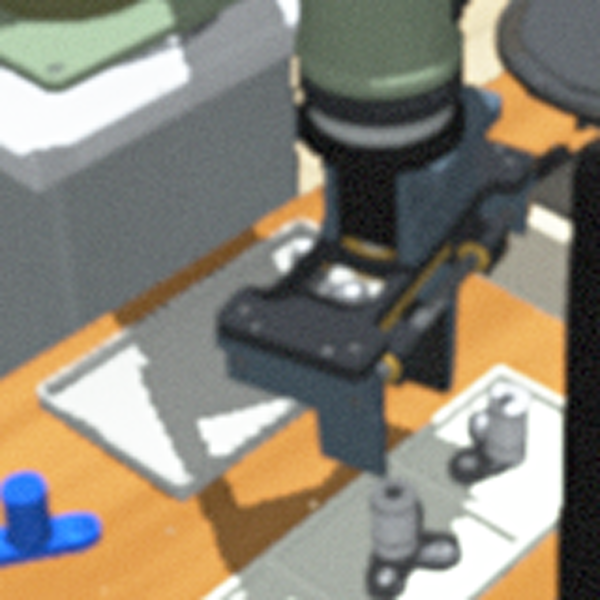

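The side view gives the hub at (578.6,-262.1), which agrees with the top view. The fingers straddle the hub and the space is clear, so I descend and grip.

```bash
python3 -m handwheel '[{"gripper":66,"travel":[0.001,0,0.02],"twist":0},{"gripper":66,"travel":[0,0,0.02],"twist":0},{"gripper":66,"travel":[0,0,0.02],"twist":0},{"gripper":66,"travel":[0,0,0.02],"twist":0},{"gripper":66,"travel":[0,0,0],"twist":0}]'
python3 -m handwheel '[{"gripper":66,"travel":[0,0,0],"twist":0},{"gripper":66,"travel":[0,0,0],"twist":0}]'
```

```text
time_s: 2.98
ee_pos: [578.1, -263.7, 208.3]
ee_rot: [-179.9, 0.2, 14.9]
force: [-0.3, 0.2, 0.0]
gripper_width: 60.6
time_s: 3.15
ee_pos: [579.5, -264.3, 212.2]
ee_rot: [179.8, -0.2, 14.9]
force: [1.3, -0.2, 0.1]
gripper_width: 60.1
```

```bash
python3 -m handwheel '[{"gripper":10,"travel":[0,0,0],"twist":0},{"gripper":10,"travel":[0,0,0],"twist":0},{"gripper":10,"travel":[0,0,0],"twist":0},{"gripper":10,"travel":[0,0,0],"twist":0},{"gripper":10,"travel":[0,0,0],"twist":0}]' 20
python3 -m handwheel '[{"gripper":10,"travel":[0,0,0],"twist":0},{"gripper":10,"travel":[0,0,0],"twist":0},{"gripper":10,"travel":[0,0,0],"twist":0},{"gripper":10,"travel":[0,0,0],"twist":0}]'
```

```text
time_s: 3.57
ee_pos: [578.6, -263.8, 210.2]
ee_rot: [180.0, -0.0, 14.9]
force: [0.6, -0.5, -0.4]
gripper_width: 29.5
time_s: 3.9
ee_pos: [578.6, -263.7, 209.9]
ee_rot: [180.0, 0.0, 14.9]
force: [-0.5, 0.5, 2.3]
gripper_width: 23.5
```

```bash
python3 -m handwheel '[{"gripper":10,"travel":[0,0,-0.01],"twist":0},{"gripper":10,"travel":[0,0,-0.015],"twist":0},{"gripper":10,"travel":[0,0,-0.02],"twist":0},{"gripper":10,"travel":[0,0,-0.02],"twist":0},{"gripper":10,"travel":[0,0,-0.01],"twist":0}]'
python3 -m handwheel '[{"gripper":10,"travel":[-0.01,-0.003,0],"twist":0},{"gripper":10,"travel":[-0.02,-0.006,0],"twist":0},{"gripper":10,"travel":[-0.02,-0.006,0],"twist":0},{"gripper":10,"travel":[-0.02,-0.006,0],"twist":0},{"gripper":10,"travel":[-0.02,-0.006,0],"twist":0}]'
python3 -m handwheel '[{"gripper":10,"travel":[-0.02,-0.006,0],"twist":0},{"gripper":10,"travel":[-0.02,-0.006,0],"twist":0},{"gripper":10,"travel":[-0.02,-0.006,0],"twist":0},{"gripper":10,"travel":[-0.019,-0.005,0],"twist":0},{"gripper":10,"travel":[0,0,0],"twist":0}]'
python3 - <<'E'
from h import *
fs=env.grab_frame("side");save(fs,"pics/side4.png",(160,160,340,340),3.3)
print(env.state()["ee_pos"],env.state()["gripper_width"])
E
```

```text
time_s: 4.32
ee_pos: [579.1, -264.0, 287.6]
ee_rot: [179.8, -0.2, 14.9]
force: [1.6, -0.9, 0.3]
gripper_width: 23.3
time_s: 4.73
ee_pos: [482.5, -260.4, 283.5]
ee_rot: [-179.9, 0.1, 15.0]
force: [-0.7, 0.1, -0.3]
gripper_width: 22.9
time_s: 5.15
ee_pos: [398.1, -257.8, 283.4]
ee_rot: [-179.7, 0.3, 14.9]
force: [-0.2, 0.9, -1.4]
gripper_width: 23.3
[ 400.04880674 -258.39503941  283.86509038] 23.523191343786593
```

View pics/side4.png

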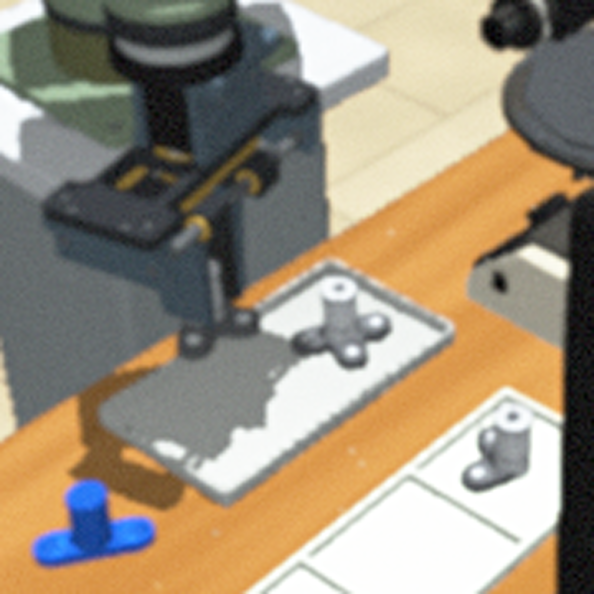

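The key is held and level above the empty half; the middle compartment is empty and the L spare is untouched. Lowering.

```bash
python3 -m handwheel '[{"gripper":10,"travel":[0.001,0,0.02],"twist":0},{"gripper":10,"travel":[0,0,0.02],"twist":0},{"gripper":10,"travel":[0,0,0.015],"twist":0},{"gripper":10,"travel":[0,0,0.01],"twist":0},{"gripper":10,"travel":[0,0,0.005],"twist":0}]'
python3 -m handwheel '[{"gripper":10,"travel":[0,0,0],"twist":0},{"gripper":10,"travel":[0,0,0],"twist":0},{"gripper":10,"travel":[0,0,0],"twist":0},{"gripper":10,"travel":[0,0,0],"twist":0},{"gripper":10,"travel":[0,0,0],"twist":0}]'
```

```text
time_s: 5.62
ee_pos: [403.5, -258.5, 212.9]
ee_rot: [-179.9, 0.1, 15.0]
force: [-0.3, 0.1, -0.8]
gripper_width: 23.2
time_s: 6.03
ee_pos: [403.6, -258.9, 215.4]
ee_rot: [179.9, -0.1, 14.9]
force: [0.6, 1.2, 0.8]
gripper_width: 23.1
```

```bash
python3 -m handwheel '[{"gripper":10,"travel":[-0.001,0,0.003],"twist":0},{"gripper":10,"travel":[0,0,0.002],"twist":0},{"gripper":10,"travel":[0,0,0],"twist":0},{"gripper":10,"travel":[0,0,0],"twist":0},{"gripper":10,"travel":[0,0,0],"twist":0}]'
python3 -m handwheel '[{"gripper":10,"travel":[0,0,0.001],"twist":0},{"gripper":10,"travel":[0,0,0],"twist":0},{"gripper":10,"travel":[0,0,0],"twist":0}]'
```

```text
time_s: 6.45
ee_pos: [402.4, -259.0, 209.7]
ee_rot: [180.0, 0.0, 14.9]
force: [0.5, -0.2, -0.7]
gripper_width: 23.8
time_s: 6.7
ee_pos: [402.4, -259.0, 208.7]
ee_rot: [180.0, 0.0, 14.9]
force: [-0.0, 0.4, -1.6]
gripper_width: 23.5
```

```bash
python3 -m handwheel '[{"gripper":10,"travel":[0,0,0.001],"twist":0},{"gripper":10,"travel":[0,0,0],"twist":0},{"gripper":10,"travel":[0,0,0],"twist":0}]'
```

```text
time_s: 6.95
ee_pos: [402.4, -259.1, 208.4]
ee_rot: [180.0, -0.0, 14.9]
force: [-1.8, 0.3, 5.3]
gripper_width: 23.6
```

Contact shows: 5 N, and z stopped at 208.4. Opening gently, then going up.

```bash
python3 -m handwheel '[{"gripper":40,"travel":[0,0,0],"twist":0},{"gripper":60,"travel":[0,0,0],"twist":0},{"gripper":60,"travel":[0,0,0],"twist":0},{"gripper":60,"travel":[0,0,0],"twist":0},{"gripper":60,"travel":[0,0,0],"twist":0}]'
python3 -m handwheel '[{"gripper":60,"travel":[0,0,-0.01],"twist":0},{"gripper":60,"travel":[0,0,-0.025],"twist":0},{"gripper":60,"travel":[0,0,-0.03],"twist":0},{"gripper":60,"travel":[0,0,-0.03],"twist":0},{"gripper":60,"travel":[0,0,-0.03],"twist":0}]'
python3 -m handwheel '[{"gripper":60,"travel":[-0.01,0.03,-0.02],"twist":0},{"gripper":60,"travel":[-0.01,0.035,0],"twist":0},{"gripper":60,"travel":[-0.01,0.035,0],"twist":0},{"gripper":60,"travel":[-0.01,0.035,0],"twist":0},{"gripper":60,"travel":[-0.01,0.035,0],"twist":0}]'
python3 -m handwheel '[{"gripper":60,"travel":[-0.01,0.035,0],"twist":0},{"gripper":60,"travel":[-0.01,0.03,0],"twist":0},{"gripper":60,"travel":[0,0,0],"twist":0},{"gripper":60,"travel":[0,0,0],"twist":0},{"gripper":60,"travel":[0,0,0],"twist":0}]'
python3 - <<'E'
from h import *
f=env.grab_frame("top");save(f,"pics/top5.png",(320,190,480,350),3.75)
for r in env.pinpoint("top","key_tee_hub"): print(r["uv"],r["confidence"],atz(f,r["uv"],34).round(1))
f=env.grab_frame("side");save(f,"pics/side5.png",(180,200,340,360),3.75)
a=cv2.imread("pics/top5.png");b=cv2.imread("pics/side5.png");cv2.imwrite("pics/both5.png",cv2.resize(np.hstack([a,b]),(800,400)))
E
```

```text
time_s: 7.37
ee_pos: [402.4, -259.0, 207.7]
ee_rot: [-180.0, 0.0, 14.9]
force: [0.6, -0.5, 0.3]
gripper_width: 52.9
time_s: 7.78
ee_pos: [402.2, -258.9, 333.9]
ee_rot: [-180.0, 0.0, 14.9]
force: [0.6, -0.5, -0.8]
gripper_width: 54.9
time_s: 8.2
ee_pos: [397.6, -437.7, 352.9]
ee_rot: [180.0, -0.0, 14.9]
force: [-0.0, 0.8, -0.5]
gripper_width: 54.5
time_s: 8.62
ee_pos: [395.2, -503.6, 352.2]
ee_rot: [-179.9, 0.0, 14.9]
force: [0.0, -0.1, 0.4]
gripper_width: 54.6
[407.9, 289.6] 0.89 [ 401.5 -268.    34. ]
[456.3, 278.3] 0.7 [ 430.7 -384.    34. ]
```

View pics/both5.png

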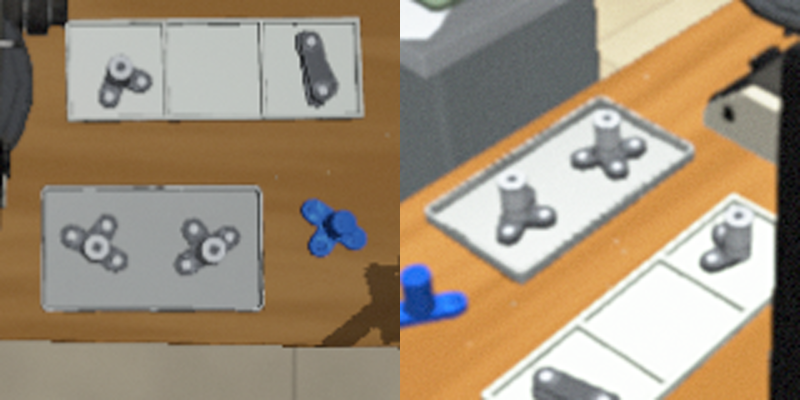

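```bash
python3 - <<'E'
from h import *
f=env.grab_frame("top");print(atz(f,(404.8,289.7),46).round(1));print(env.state()["time_s"]);env.job_done()
E
```

```text
[ 400.9 -258.6   46. ]
8.8167
the job is handed in; nothing more can be done
```

The tray in front of the white parts tray held a T-shaped sample. I took the T-shaped spare key from the middle compartment and laid it flat in the empty half of that tray, then handed the job in at 8.8 s.

- **Position:** my last top-view measurement puts the key's hub at (400.9, -258.6) mm, against a target of about (402, -259).
- **Last pictures:** both cameras show the key flat inside the rim. The L-shaped spare, the blanks and the blue look-alike are where they were, and the arm is clear of everything.
- **Disagreement:** the network put the hub about 9 mm further along y, at -268. Its top-view and side-view readings of this hub had already differed by about 20 mm before the pick. I trusted the hub top measured in the picture, which matches the arm's own position at release (402.4, -259.0).
- **Forces:** the largest measured force was about 5 N, when the key touched down.

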